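Clear the glue press and hold its lever level

TASK

A square wooden blank has been left lying under the raised lever of the little glue press: draw it out and set it down flat in the empty open tray (do not drop it from a height), and let it go. Then push the press's spring-loaded lever down until it is level, so that its pad rests on the glued knob, and hold it there: not down to its lower stop, and finish with the gripper still holding the lever level. Leave the other things on the bench where they are.

Things in the scene. Friction and masses are not known exactly. Their poses are not given: they have to be found in the camera images.
- press: Glue press fixed on the bench. Origin on the bench under the lever's pivot; z up; the lever points along its own -x (roughly towards the robot). Plywood base 18 mm thick: a strip x -250 to +50 mm, y -65 to +65 mm, with a wing out to y = +170 mm between x -210 and -40 mm. A turned knob 31 mm tall, 36 mm across, is glued up on the base at x = -50 mm under the lever's rubber pad.
- press_hinge (a point): The lever's pivot, 62 mm above the bench, between two dark steel cheeks 40 mm wide over all and 76 mm tall; the axis runs along the press's y. The lever is a steel bar 16 mm wide and 10 mm thick out to 165 mm from the pivot, then the wooden handle.
- press_lever (a joint): Angle of the press lever in rad: 0 = raised at rest (sloping 0.5 rad upwards away from the pivot), grows as it is pushed down, 0.5 = level, 0.62 = lower stop. A spring returns it when let go; pushed at the handle's middle it takes about 5 N to start and about 10 N when level.
- press_handle (a point): Middle of the top face of the lever's flat wooden handle: 80 mm long (165 to 245 mm from the pivot), 34 mm wide, 16 mm thick. The point is 205 mm from the pivot along the lever and 8 mm above its centre line; it swings about the pivot from about 167 mm above the bench (raised) to 70 mm (level).
- blank: Loose square wooden blank, 55 x 170 x 55 mm, 0.3 kg, long axis its own y. Origin: centre of its underside. It lies on the press's base across and under the lever, 125 mm from the pivot, one end 13 to 23 mm past the lever's centre line, the rest out on the press's +y side. It keeps the lever from level; with 28 mm or more of air below the raised lever, draw it out towards +y before lifting it high.
- blank_mid (a point): Centre of the blank's volume, 27.5 mm above its underside.
- tray: Empty open tray of dark wood fixed on the bench, to the left or to the right of the press, 260 mm (its x) by 170 mm (its y), 35 mm tall, walls and floor 6 mm thick. Origin at the centre of its underside.
- knob_box: Plywood box with six compartments and turned knobs in it, 210 x 150 x 40 mm, fixed on the bench on the other side of the press from the tray. Not to be used. Origin at the centre of its underside.
- glue: White glue bottle, 54 mm across, 150 mm tall, standing behind the press. Origin under its centre. Leave alone.
- finish: Glass jar of finish with steel lid, 72 mm across, 90 mm tall, at the back. Origin under its centre. Leave alone.
- spare_knob: Loose turned wooden drawer knob, 34 mm across, 36 mm tall, standing on the bench to the right of the press lever (its -y side). Origin under its centre. Leave alone.
- brush: Glue brush lying on the bench towards the robot, along its own x, under 25 mm high. Leave alone.
- caliper: Steel sliding caliper lying flat on the bench towards the robot, 170 mm long along its own x, 9 mm high. Leave alone.
Mind the look-alikes: they are no part of the job. What is shaped like the blank but green or turquoise is not meant.

How it is judged:
By the outcome, as a careful person would: the job done as asked, in the order asked, and still so for the second after the job is handed in, while the arm keeps its last pose, push and grip.
It also fails if it takes over 58 s, if anything falls off the work surface, if the arm or the gripper's body presses on something with over 40 N, if the wrist force passes 120 N, or if a joint passes its speed limit or range.

ROBOT

A 7-joint arm with a two-finger parallel gripper is mounted at the origin on the work surface. World frame = base frame: x ahead of the robot, y to its left, z up, the work surface at z = 0. Lengths are in m, angles in rad, forces in N, time in s.
With the tool pointing down it reaches from about 0.35 to 0.9 m from the base axis. Payload 8.1 kg.
Tool frame: the origin (TCP) lies at the centre of the arm's flange, where the gripper is bolted on; the fingertips stand 178 mm ahead of it and the grasp point (between the pads) lies 159 mm ahead of it; z points along the fingers, y is the line along which they close (so a half turn about z gives the same grasp; the last joint's range is limited). The gripper opens to 92 mm and grips with 3 to 60 N. Pads are 19 mm wide; open, the fingers measure 130 mm over their backs; the gripper's body (75 mm by 190 mm) begins 47 mm behind the grasp point.
Start: joints at [1.025, 0.434, 0.025, 1.573, -0.012, 1.134, -0.075], TCP at [0.268, -0.565, 0.405] pointing down, gripper open.
Joint ranges: [-2.62, 2.62], [-0.44, 2.09], [-1.27, 1.32], [0.08, 2.57], [-1.32, 4.46], [0.12, 2], [-2.74, 2.74]. Speed limits (rad/s): [2.22, 2.22, 3.01, 3.01, 3.14, 3.14, 3.14].

INTERFACE

Orientations are given as a rotation vector (axis times angle).
In Python, from cell import arm gives the robot as it stands. The module is installed in compiled form; this text tells all that it offers.
- The arm moves only by the shell command python3 -m inch 'ROWS' [FORCE]. ROWS is text: rows parted by semicolons, each of 5 numbers parted by spaces: the shift along the tool's x, y, z in m, then the turn about the tool's z in rad, then the finger opening in m, from 0 to 0.0918. In form: x y z roll fingers; .... A call has 1 to 5 rows; each row is the pose to reach, as a shift and turn from the pose commanded when the call began, along the tool's axes at that moment; what a row does not reach only later rows make up. A row lasts 1/10 s, in which the tool goes at most 50 mm and 8.59 degrees, less where a joint would pass 70% of its speed; a pose out of reach is approached as far as the arm can. A call with a gripper value outside its range is refused whole. The fingers move at their own pace and stop on an object; FORCE is the grip in N (left out, the last holds). Time passes only in rows, so rows that repeat a pose let the fingers close. It gives the time, the measured TCP pose, the force, the opening and the grip force at its end, in the units of the state.
- arm.observe(): the state, without advancing time (a new reading comes with each control period).
- arm.get_image(name): name is "scene" or "top" or "wrist"; returns the picture (384x512x3 uint8, red, green, blue); there is no depth.
- arm.get_calibration(name): a dict with "intrinsics" (3x3 intrinsics, pixels), "pose" (4x4, takes a point from camera to world coordinates). Camera axes: x right, y up, looking along -z (the intrinsics and any distortion apply to the point x, -y, -z); pixel columns grow to the right and rows downward; lengths in m; the calibration is good to about 2 mm. A picture is of the moment at which its call begins: read the wrist's pose just before it. get_calibration takes no time and is no camera call; for the wrist camera it gives the pose at the moment of the call.
- arm.sign_off(): hands the job in; it is judged then, once.
Trained networks look in the newest picture that a camera, given by its name, has taken for a name from the list of things; names that differ only in an ending like _2 or _b are one class to them, and where a whole thing is asked for, a point or a joint stands for the part that bears it (a point fixed in the world has none). Each returns a list of dicts, best first, with "conf" (0 to 1); they miss things now and then, are a little off and sometimes report something else, mostly with a low value. They report only what shows in the picture. A call takes as long as a camera call. They do not tell look-alikes from the thing itself.
- arm.look_for(camera, query): "point" ([row, column] in pixels, amid what is visible of it).
- arm.silhouettes(camera, query): "region" (384x512 bool, what is visible of it) and "point" ([row, column] in pixels, amid what is visible of it).
- arm.place_of(camera, query): "point" ([row, column] in pixels: a listed point, or the origin of a listed thing).
The state is a dict: "clock": time; "joints": joint angles; "dq": joint speeds; "joint_efforts": joint torques, N m; "position": TCP position; "ee_rot": TCP orientation; "force": force on the tool from outside, world axes, zero at the start; "ft_torque": the same for the moment, N m; "width": opening from 0.0 (shut) to 1.0 (fully open); "gripper_force": force on a finger pad.
Only numpy, scipy, OpenCV 4.12 (cv2) and the standard library are available. Lean on these libraries where they do the work, as an engineer would, in place of code of your own. Each camera call takes 0.05 s, during which the arm holds its last target. There are 200 camera calls.

## Working session

There is one attempt and no reset: what is moved stays moved. The work goes in short steps, Python scripts to look and compute and a shell command to move; the robot and the scene stay as the last step left them, time stands still between calls to the robot, and variables do not carry over. Pictures are saved under pics/ and viewed, at most 10 in all, crops included, and the job is handed in when it is done.

```bash
mkdir -p pics
cat > h.py <<'E'
import numpy as np, cv2
from cell import arm
from scipy.spatial.transform import Rotation as R
def shot(n,f):
    im=arm.get_image(n); cv2.imwrite('pics/'+f,im[:,:,::-1]); return im
def ray(n,p,cal=None):
    c=cal or arm.get_calibration(n); K=np.array(c['intrinsics']);T=np.array(c['pose'])
    d=np.linalg.inv(K)@[p[1],p[0],1]; d=T[:3,:3]@[d[0],-d[1],-d[2]]
    return T[:3,3],d/np.linalg.norm(d)
def onz(n,p,z,cal=None):
    o,d=ray(n,p,cal); return o+d*(z-o[2])/d[2]
def tri(rs):
    A=sum(np.eye(3)-np.outer(d,d) for o,d in rs); b=sum((np.eye(3)-np.outer(d,d))@o for o,d in rs)
    x=np.linalg.solve(A,b); return x,[np.linalg.norm(np.cross(x-o,d)) for o,d in rs]
def proj(n,X,cal=None):
    c=cal or arm.get_calibration(n); K=np.array(c['intrinsics']);T=np.array(c['pose'])
    p=T[:3,:3].T@(np.array(X)-T[:3,3]); q=K@[p[0],-p[1],-p[2]]; return q[1]/q[2],q[0]/q[2]
E
cat > a.py <<'E'
from h import *
a=shot('scene','s1.png');b=shot('top','t1.png')
for n in ('scene','top'):
    c=arm.get_calibration(n);print(n,np.round(c['pose'],3).tolist(),np.round(c['intrinsics'],1).tolist(), {k:v for k,v in c.items() if k not in('pose','intrinsics')})
for q in ['press','press_hinge','press_handle','blank','blank_mid','tray','knob_box','spare_knob','glue','finish','brush','caliper']:
    r={n:arm.place_of(n,q)[:3] for n in ('scene','top')}
    for n in r: print(q,n,[(np.round(x['point']).tolist(),round(x['conf'],2)) for x in r[n]])
    if all(r.values()):
        x,e=tri([ray(n,r[n][0]['point']) for n in r]); print('   ',x.round(3),np.round(e,4))
s=arm.observe();print(s)
E
python3 a.py; python3 -c "
import cv2,numpy as np
cv2.imwrite('pics/both1.png',np.vstack([cv2.imread('pics/s1.png'),cv2.imread('pics/t1.png')])[:,:])"
```

```text
scene [[0.712, -0.496, 0.497, 1.102], [0.702, 0.509, -0.498, -0.611], [-0.006, 0.703, 0.711, 0.969], [0.0, 0.0, 0.0, 1.0]] [[421.9, 0.0, 256.5], [0.0, 421.9, 186.6], [0.0, 0.0, 1.0]] {}
top [[0.027, 0.985, -0.169, 0.298], [-1.0, 0.029, 0.006, -0.032], [0.01, 0.168, 0.986, 1.277], [0.0, 0.0, 0.0, 1.0]] [[362.9, 0.0, 257.1], [0.0, 362.9, 195.9], [0.0, 0.0, 1.0]] {}
press scene [([259.0, 292.0], 0.94), ([190.0, 242.0], 0.65)]
press top [([148.0, 262.0], 0.98)]
    [ 0.692 -0.056 -0.007] [0.0037 0.0037]
press_hinge scene [([244.0, 295.0], 0.84)]
press_hinge top [([140.0, 262.0], 0.93)]
    [ 0.698 -0.054  0.068] [0.0058 0.0058]
press_handle scene [([192.0, 241.0], 0.68)]
press_handle top [([185.0, 276.0], 0.77)]
    [ 0.525 -0.095  0.169] [0.0036 0.0036]
blank scene [([220.0, 269.0], 0.61), ([123.0, 278.0], 0.61), ([242.0, 83.0], 0.57)]
blank top [([268.0, 142.0], 0.71), ([180.0, 248.0], 0.62)]
    [ 0.195  0.486 -0.673] [0.073 0.073]
blank_mid scene [([234.0, 84.0], 0.92), ([120.0, 274.0], 0.73), ([213.0, 269.0], 0.61)]
blank_mid top [([270.0, 137.0], 0.98), ([179.0, 252.0], 0.84), ([28
[... 932 characters left out ...]
ts': array([ 1.02539754,  0.43448564,  0.02503915,  1.57319637, -0.01159617,
        1.13395798, -0.07507847]), 'dq': array([-1.06932842e-03,  9.19161565e-04, -5.46449833e-05,  4.83832333e-04,
       -4.76941645e-04,  1.85168048e-03, -6.80635947e-04]), 'joint_efforts': array([ 3.20942254e-04, -6.67680216e+01,  9.84213352e-01, -3.14798284e+01,
       -6.06225058e-02,  3.29565466e-02,  4.83386430e-05]), 'position': array([ 0.26775936, -0.56475538,  0.40475263]), 'ee_rot': array([ 3.06484268e+00,  6.89706644e-01, -2.24259057e-06]), 'force': array([0.52331953, 0.9881383 , 0.94374221]), 'ft_torque': array([ 0.03876531, -0.05133974, -0.04687997]), 'gripper_force': 0.0, 'width': 1.0002465188838165}
```

View pics/s1.png

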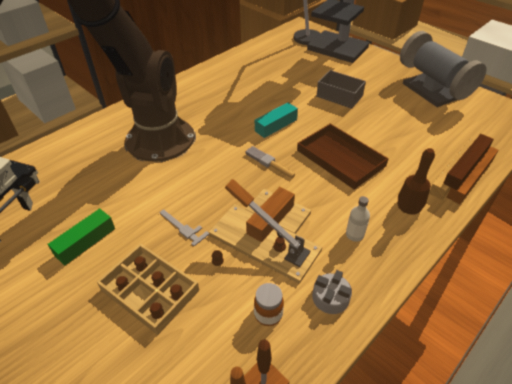

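View pics/t1.png

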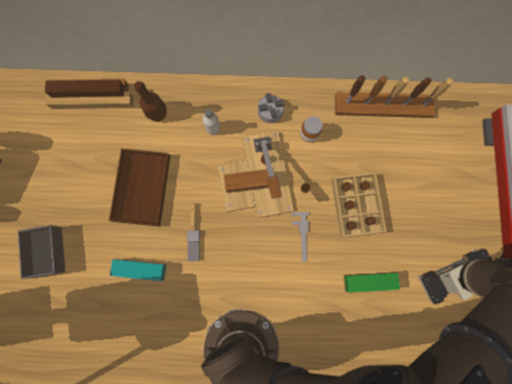

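The pictures show the press at top px (row 145–210, col 225–290), with the brown blank at about top (180, 250) and scene (213, 270). The green block (top 283, 373) and the turquoise one (top 270, 137) are look-alikes. The tray is on the left at top (188, 140) and the knob box on the right.

```bash
cat > b.py <<'E'
from h import *
from scipy.optimize import least_squares
cam={'scene':arm.get_image('scene'),'top':arm.get_image('top')}
near={'blank':{'scene':(213,270),'top':(180,250)},'tray':{'scene':(155,342),'top':(188,140)}}
def hull(n,x,dim,z0):
    L,W,H=dim; c,s=np.cos(x[2]),np.sin(x[2])
    P=[proj(n,[x[0]+c*a*L/2-s*b*W/2,x[1]+s*a*L/2+c*b*W/2,z0+h]) for a in(-1,1) for b in(-1,1) for h in(0,H)]
    return cv2.convexHull(np.array([[p[1],p[0]] for p in P],np.float32))
def edgepts(m):
    c,_=cv2.findContours(m.astype(np.uint8),cv2.RETR_EXTERNAL,cv2.CHAIN_APPROX_NONE); return max(c,key=len)[:,0,:].astype(float)
out={k:v.copy() for k,v in cam.items()}
for q,dim,x0 in [('blank',(.055,.17,.055),[.561,-.018,.23,.018]),('tray',(.26,.17,.035),[.535,.382,0.1,0])]:
    pts={}
    for n in cam:
        r=arm.silhouettes(n,q); 
        print(q,n,[(np.round(a['point']),round(a['conf'],2),int(a['region'].sum())) for a in r])
        r=[a for a in r if np.hypot(*(np.array(a['point'])-near[q][n]))<18]
        if r: 
            h=cv2.convexHull(edgepts(r[0]['region']).astype(np.float32)); m=np.zeros((384,512),np.uint8); cv2.fillConvexPoly(m,h.astype(int),1); pts[n]=edgepts(m)
            out[n][r[0]['region']]=out[n][r[0]['region']]//2+[0,0,100]
    def f(x):
        return np.concatenate([[cv2.pointPolygonTest(hull(n,x,dim,x[3]),tuple(map(float,p)),True) for p in pts[n]] for n in pts])
    s=least_squares(f,x0,loss='soft_l1',diff_step=1e-3,x_scale=[.01,.01,.05,.01])
    print(q,s.x.round(4),'rms px',np.sqrt(np.mean(f(s.x)**2)).round(2))
    for n in out: cv2.polylines(out[n],[hull(n,s.x,dim,s.x[3]).astype(int)],True,(255,255,0),1)
cv2.imwrite('pics/fit.png',np.hstack([cv2.resize(out['scene'][120:270,200:400],None,fx=2,fy=2),cv2.resize(out['top'][110:260,100:300],None,fx=2,fy=2)])[:,:,::-1])
E
python3 b.py
```

```text
blank scene [(array([235.,  83.]), 0.77, 1733), (array([214., 271.]), 0.71, 1267), (array([257., 217.]), 0.66, 133), (array([236., 269.]), 0.65, 4997), (array([117., 276.]), 0.56, 867)]
blank top [(array([180., 246.]), 0.84, 760), (array([278., 372.]), 0.84, 964), (array([269., 138.]), 0.71, 991), (array([201., 358.]), 0.36, 2725)]Traceback (most recent call last):
  File "b.py", line 23, in <module>
    s=least_squares(f,x0,loss='soft_l1',diff_step=1e-3,x_scale=[.01,.01,.05,.01])
    return func(*args, **kwargs)
    vector_fun = VectorFunction(
        fun_wrapped,
    ...<6 lines>...
        workers=workers
    )
    self.J, dct = approx_derivative(
                  ~~~~~~~~~~~~~~~~~^
        self.fun_wrapped, self.x, f0=self.f, **finite_diff_options
        ^^^^^^^^^^^^^^^^^^^^^^^^^^^^^^^^^^^^^^^^^^^^^^^^^^^^^^^^^^
    )
    ^
    J, _nfev = _dense_difference(fun_wrapped, x0, f0, h,
               ~~~~~~~~~~~~~~~~~^^^^^^^^^^^^^^^^^^^^^^^^
                             use_one_sided, method,
                             ^^^^^^^^^^^^^^^^^^^^^^
                             mf)
      
[... 346 characters left out ...]
 **self.kwargs)
           ~~~~~~^^^^^^^^^^^^^^^^^^^^^^^^^^^^^^
  File "b.py", line 22, in f
    return np.concatenate([[cv2.pointPolygonTest(hull(n,x,dim,x[3]),tuple(map(float,p)),True) for p in pts[n]] for n in pts])
                                                 ~~~~^^^^^^^^^^^^^^
  File "b.py", line 7, in hull
    P=[proj(n,[x[0]+c*a*L/2-s*b*W/2,x[1]+s*a*L/2+c*b*W/2,z0+h]) for a in(-1,1) for b in(-1,1) for h in(0,H)]
       ~~~~^^^^^^^^^^^^^^^^^^^^^^^^^^^^^^^^^^^^^^^^^^^^^^^^^^^^
  File "h.py", line 16, in proj
    c=cal or arm.get_calibration(n); K=np.array(c['intrinsics']);T=np.array(c['pose'])
             ~~~~~~~~~~~~~~~~~~~^^^
ValueError: time passes only in moves, steps and waits
```

Calibration is called too often there, so I'll cache it.

```bash
sed -i "s/^def hull/CAL={n:arm.get_calibration(n) for n in cam}\ndef hull/; s/z0+h\])/z0+h],CAL[n])/" b.py; python3 b.py
```

```text
blank scene [(array([118., 277.]), 0.68, 894)]
blank top [(array([176., 243.]), 0.95, 833), (array([281., 371.]), 0.95, 958), (array([268., 137.]), 0.66, 1010)]
blank [ 0.5878  0.0036  0.1469 -0.1007] rms px 0.87
tray scene [(array([162., 344.]), 0.76, 3324)]
tray top [(array([183., 140.]), 0.79, 3825)]
tray [ 5.341e-01  3.720e-01 -6.920e-02  1.000e-04] rms px 0.78
```

View pics/fit.png

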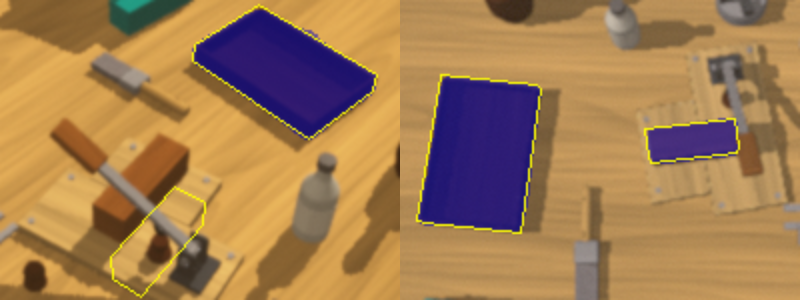

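Tray: (0.534, 0.372), yaw −0.07, and the outline fits both views. The blank was only matched in the top view this time, so I'm going to hover above it and measure with the wrist camera.

```bash
python3 -m inch '0.036 -0.028 -0.004 0 0.09; 0.072 -0.056 -0.008 0 0.09; 0.108 -0.084 -0.012 0 0.09; 0.144 -0.112 -0.016 0 0.09; 0.18 -0.14 -0.02 0 0.09'
python3 -m inch '0.036 -0.028 -0.004 0 0.09; 0.072 -0.056 -0.008 0 0.09; 0.108 -0.084 -0.012 0 0.09; 0.144 -0.112 -0.016 0 0.09; 0.18 -0.14 -0.02 0 0.09'
python3 -m inch '0.036 -0.028 0 -0.14 0.09; 0.072 -0.056 0 -0.28 0.09; 0.108 -0.084 0 -0.42 0.09; 0.144 -0.112 0 -0.56 0.09; 0.144 -0.112 0 -0.7 0.09'
python3 -m inch '0 0 0 -0.14 0.09; 0 0 0 -0.28 0.09; 0 0 0 -0.42 0.09; 0 0 0 -0.577 0.09; 0 0 0 -0.577 0.09'
cat > c.py <<'E'
from h import *
import sys
s=arm.observe();print(s['clock'],s['position'].round(4),s['ee_rot'].round(3),s['joints'].round(2))
c=arm.get_calibration('wrist');w=shot('wrist',sys.argv[1]);print(np.round(c['pose'],3).tolist(),np.array(c['intrinsics']).round(1)[0])
for q in ['press_hinge','press_handle','blank_mid','tray']:
    print(q,[(np.round(a['point'],1).tolist(),round(a['conf'],2)) for a in arm.place_of('wrist',q)[:3]])
for a in arm.silhouettes('wrist','blank'):
    cc,_=cv2.findContours(a['region'].astype(np.uint8),0,2);k=max(cc,key=len);r=cv2.minAreaRect(k)
    print('sil',np.round(a['point']),round(a['conf'],2),int(a['region'].sum()),np.round(cv2.boxPoints(r)).tolist())
    for z in(.073,):
        print([onz('wrist',(p[1],p[0]),z,c).round(3)[:2].tolist() for p in cv2.boxPoints(r)])
E
python3 c.py w1.png
```

```text
clock: 2.3
position: [0.3709, -0.3594, 0.4251]
ee_rot: [3.065, 0.69, 0.0]
force: [1.5, 0.2, 0.8]
width: 0.982
gripper_force: 0.0
clock: 2.8
position: [0.4736, -0.1558, 0.4452]
ee_rot: [3.065, 0.689, 0.001]
force: [0.6, -1.0, -0.2]
width: 0.979
gripper_force: 0.0
clock: 3.3
position: [0.5566, 0.0123, 0.4449]
ee_rot: [-2.628, -1.716, -0.005]
force: [-0.7, -0.4, 0.1]
width: 0.978
gripper_force: 0.0
clock: 3.8
position: [0.5552, 0.0052, 0.4447]
ee_rot: [-2.047, -2.383, 0.0]
force: [-0.7, -0.1, -0.1]
width: 0.98
gripper_force: 0.0
3.8 [0.5552 0.0052 0.4447] [-2.047 -2.383  0.   ] [ 0.28  0.34 -0.52  1.65  0.18  1.19 -0.12]
[[0.989, -0.144, -0.042, 0.545], [0.15, 0.947, 0.283, 0.083], [-0.0, -0.286, 0.958, 0.425], [0.0, 0.0, 0.0, 1.0]] [344.9   0.  257.1]
press_hinge [([235.4, 367.2], 0.68)]
press_handle []
blank_mid [([175.5, 261.8], 0.57)]
tray [([213.4, 358.8], 0.18)]
```

View pics/w1.png

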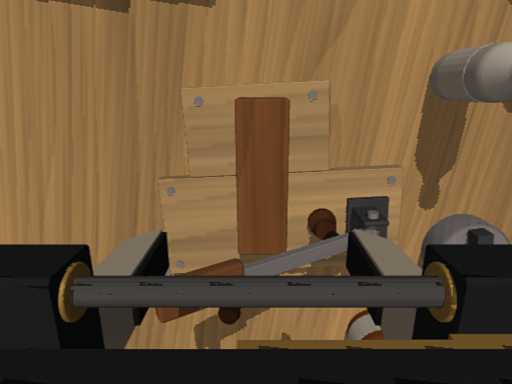

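The wrist picture shows the blank's top face with corners at about (row 97, col 235), (97, 289), (254, 288) and (254, 238). The lever runs from the hinge at (215, 367) to the handle at (285, 205), and the knob is at (222, 321). Next I turn these into positions.

```bash
cat > d.py <<'E'
from h import *
c=arm.get_calibration('wrist')
for z in (.073,):
  P=[onz('wrist',p,z,c)[:2] for p in [(97,235),(97,289),(254,288),(254,238)]]
  print(z,np.round(P,4).tolist()); P=np.array(P)
  print('len',np.linalg.norm(P[3]-P[0]),np.linalg.norm(P[2]-P[1]),'wid',np.linalg.norm(P[1]-P[0]),np.linalg.norm(P[2]-P[3]))
  e=(P[0]+P[1]-P[2]-P[3]);print('yaw',np.arctan2(-e[0],e[1]),'mid',P.mean(0),'outer end',P[:2].mean(0))
x,e=tri([ray('scene',(213,269)),ray('top',(179,252)),ray('wrist',(175.5,261.8),c)]);print('blank_mid',x.round(4),np.round(e,4))
x,e=tri([ray('scene',(244,295)),ray('top',(140,262)),ray('wrist',(235.4,367.2),c)]);print('hinge',x.round(4),np.round(e,4))
# base corners (z=.018): wing +y end edge and strip corners seen
B=[onz('wrist',p,.018,c)[:2] for p in [(88,182),(81,329),(166,402),(178,159)]]
print(np.round(B,4).tolist(),'yaws',[np.arctan2(*(b-a)[::-1]) for a,b in [(B[0],B[1]),(B[3],B[2])]],'lens',[np.linalg.norm(b-a) for a,b in [(B[0],B[1]),(B[3],B[2])]])
E
python3 d.py
```

```text
0.073 [[0.5245, 0.072], [0.577, 0.0797], [0.6052, -0.0884], [0.5495, -0.0966]]
len 0.17044913970816222 0.17047262252614548 wid 0.05312458349022136 0.05626168369074098
yaw 0.1567806634296743 mid [ 0.56406465 -0.00831346] outer end [0.55075741 0.07586807]
blank_mid [ 0.5636 -0.0154  0.0481] [0.0039 0.0055 0.0064]
hinge [ 0.6959 -0.0552  0.0653] [0.0039 0.0082 0.0047]
[[0.4608, 0.0713], [0.6235, 0.1028], [0.7304, 0.02], [0.4419, -0.0375]] yaws [np.float64(0.19156848607610133), np.float64(0.196901511361195)] lens [np.float64(0.16576331700872898), np.float64(0.2941985463967971)]
```

Length 170 mm and width 55 mm come out right at z = 73 mm, so the height is confirmed, and the blank's pose in the press frame fits the text. I'm descending to grasp 15 mm outward of its middle.

```bash
python3 -m inch '0 0.003 0.045 0 0.09; 0 0.006 0.09 0 0.09; 0 0.006 0.135 0 0.09; 0 0.006 0.18 0 0.09; 0 0.006 0.2 0 0.09'
python3 -m inch '0 0 0.015 0 0.09; 0 0 0.03 0 0.09; 0 0 0.035 0 0.09; 0 0 0.035 0 0.09; 0 0 0.035 0 0.09'
python3 -m inch '0 0 0 0 0.045; 0 0 0 0 0.045; 0 0 0 0 0.045; 0 0 0 0 0.045; 0 0 0 0 0.045' 45
```

```text
clock: 4.6
position: [0.5598, 0.006, 0.2409]
ee_rot: [-2.049, -2.377, 0.006]
force: [-0.3, -0.1, 0.6]
width: 0.977
gripper_force: 0.0
clock: 5.1
position: [0.5616, 0.0064, 0.2104]
ee_rot: [2.05, 2.38, 0.001]
force: [-0.4, -0.5, 0.3]
width: 0.978
gripper_force: 0.0
clock: 5.6
position: [0.5611, 0.0062, 0.2098]
ee_rot: [-2.05, -2.38, 0.0]
force: [4.0, 0.3, 6.4]
width: 0.597
gripper_force: 41.9
```

Gripped: the opening is 55 mm. Lift 6 mm, then draw it out along tool x.

```bash
python3 -m inch '0 0 -0.003 0 0.045; 0 0 -0.006 0 0.045; 0.012 0 -0.006 0 0.045; 0.03 0 -0.006 0 0.045; 0.05 0 -0.006 0 0.045'
python3 -m inch '0.03 0 0 0 0.045; 0.06 0 0 0 0.045; 0.08 0 -0.02 0 0.045; 0.08 0 -0.05 0 0.045; 0.08 0 -0.08 0 0.045'
python3 c.py w2.png
```

```text
clock: 6.1
position: [0.5535, 0.0567, 0.2156]
ee_rot: [-2.051, -2.38, -0.0]
force: [0.3, 0.4, -3.6]
width: 0.597
gripper_force: 45.0
clock: 6.6
position: [0.5409, 0.137, 0.2962]
ee_rot: [-2.045, -2.383, 0.001]
force: [1.1, -0.4, -4.5]
width: 0.599
gripper_force: 45.0
6.6 [0.5409 0.137  0.2962] [-2.045e+00 -2.383e+00  1.000e-03] [ 0.    0.49 -0.47  1.83  0.28  0.88 -0.45]
[[0.989, -0.145, -0.041, 0.53], [0.151, 0.947, 0.282, 0.215], [-0.002, -0.285, 0.958, 0.276], [0.0, 0.0, 0.0, 1.0]] [344.9   0.  257.1]
press_hinge []
press_handle []
blank_mid [([290.3, 259.1], 0.72)]
tray []
sil [209. 256.] 0.81 29219 [[176.0, 275.0], [177.0, 108.0], [337.0, 109.0], [336.0, 276.0]]
[[0.494, 0.09], [0.486, 0.197], [0.577, 0.21], [0.599, 0.105]]
```

View pics/w2.png

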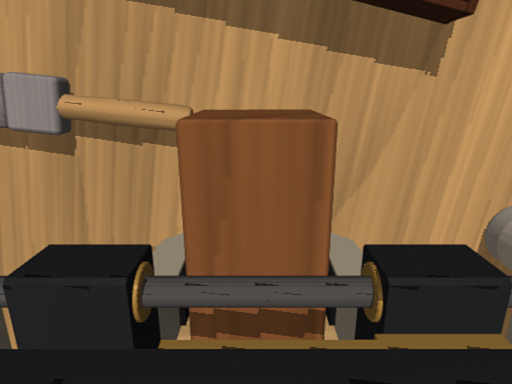

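The blank is held firmly and clear of the press. Next I carry it to the tray, turning about 77°.

```bash
python3 -m inch '0.03 0.002 0 -0.135 0.045; 0.065 0.004 0 -0.27 0.045; 0.1 0.007 0 -0.405 0.045; 0.14 0.01 0 -0.54 0.045; 0.175 0.012 0 -0.675 0.045'
python3 -m inch '0.01 0.008 0 -0.135 0.045; 0.02 0.016 0 -0.27 0.045; 0.03 0.024 0 -0.405 0.045; 0.04 0.032 0 -0.54 0.045; 0.047 0.04 0 -0.675 0.045'
python3 -m inch '0 0 0 0 0.045; 0 0 0 0 0.045; 0 0 0 0 0.045'
python3 - <<'E'
from h import *
s=arm.observe();print(s['clock'],s['position'].round(4),s['ee_rot'].round(3),s['joints'].round(2))
v=s['ee_rot'];th=2*np.arctan2(v[1],v[0]);print('theta',th)
shot('scene','s2.png')
cv2.imwrite('pics/s2c.png',cv2.resize(cv2.imread('pics/s2.png')[60:260,190:430],None,fx=2,fy=2))
d=np.array([.519,.373])-s['position'][:2];print('tool shift',d@[np.cos(th),np.sin(th)],d@[np.sin(th),-np.cos(th)],'roll',th-3.07)
E
```

```text
clock: 7.4
position: [0.5271, 0.3112, 0.294]
ee_rot: [-1.137, -2.926, 0.002]
force: [0.0, 0.0, -3.5]
width: 0.594
gripper_force: 45.0
clock: 7.9
position: [0.5197, 0.3714, 0.2937]
ee_rot: [-0.103, -3.137, 0.002]
force: [0.2, 0.2, -3.7]
width: 0.6
gripper_force: 45.0
clock: 8.2
position: [0.5206, 0.37, 0.2949]
ee_rot: [-0.119, -3.139, 0.002]
force: [0.3, 0.5, -4.0]
width: 0.599
gripper_force: 45.0
8.2 [0.5206 0.37   0.2949] [-1.190e-01 -3.139e+00  2.000e-03] [-0.21  0.69 -0.79  1.61  0.54  1.07  0.35]
theta -3.217283827129498
tool shift 0.0018344709146669404 0.0028539187935467756 roll -6.287283827129498
```

View pics/s2c.png

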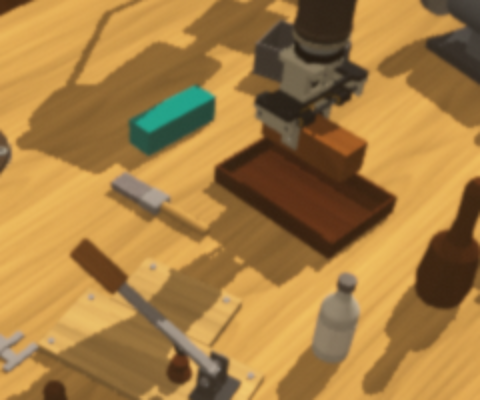

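The crop shows the blank level over the tray, parallel to its long sides, and the lever free. Lowering now.

```bash
python3 -m inch '0.002 0.003 0.03 0 0.045; 0.002 0.003 0.06 0 0.045; 0.002 0.003 0.078 0 0.045; 0.002 0.003 0.088 0 0.045; 0.002 0.003 0.091 0 0.045'
python3 -m inch '0 0 0.001 0 0.045; 0 0 0.003 0 0.045; 0 0 0.005 0 0.045; 0 0 0.005 0 0.045; 0 0 0.005 0 0.045'
```

```text
clock: 8.75
position: [0.5187, 0.3738, 0.204]
ee_rot: [-0.114, -3.139, 0.001]
force: [-0.5, 0.2, -3.9]
width: 0.6
gripper_force: 45.0
clock: 9.25
position: [0.5188, 0.3741, 0.2]
ee_rot: [0.113, 3.139, 0.0]
force: [-0.0, -0.8, -4.4]
width: 0.598
gripper_force: 45.0
```

```bash
python3 -m inch '0 0 0.001 0 0.045; 0 0 0.002 0 0.045; 0 0 0.003 0 0.045; 0 0 0.003 0 0.045'
```

```text
clock: 9.65
position: [0.5187, 0.3742, 0.1978]
ee_rot: [0.113, 3.139, -0.0]
force: [-3.3, -4.1, 7.8]
width: 0.595
gripper_force: 45.0
```

Contact is felt: force z went from −4.4 N to +7.8 N at the expected height. Release and rise.

```bash
python3 -m inch '0 0 0 0 0.06; 0 0 0 0 0.075; 0 0 0 0 0.08; 0 0 0 0 0.08; 0 0 0 0 0.08'
python3 -m inch '0 0 -0.02 0 0.08; 0 0 -0.06 0 0.08; 0 0 -0.1 0 0.08; 0 0 -0.14 0 0.08; 0 0 -0.18 0 0.08'
python3 - <<'E'
from h import *
s=arm.observe();v=s['ee_rot'];print(s['clock'],s['position'].round(4),'theta',2*np.arctan2(v[1],v[0]),s['joints'].round(2))
b=shot('scene','s3.png');t=shot('top','t3.png')
for q in ['press_hinge','press_handle']:
    r={n:arm.place_of(n,q)[:2] for n in ('scene','top')}
    for n in r: print(q,n,[(np.round(x['point'],1).tolist(),round(x['conf'],2)) for x in r[n]])
    if all(r.values()): x,e=tri([ray(n,r[n][0]['point']) for n in r]);print(x.round(4),np.round(e,4))
I=[cv2.imread('pics/'+f) for f in('s3.png','t3.png')]
cv2.imwrite('pics/st3.png',np.hstack([cv2.resize(I[0][90:290,210:410],None,fx=2,fy=2),cv2.resize(I[1][110:310,95:295],None,fx=2,fy=2)]))
E
```

```text
clock: 10.15
position: [0.5187, 0.3741, 0.1966]
ee_rot: [-0.113, -3.14, -0.0]
force: [-0.4, 0.2, 0.7]
width: 0.863
gripper_force: 0.0
clock: 10.65
position: [0.5185, 0.374, 0.3783]
ee_rot: [-0.112, -3.139, -0.0]
force: [0.9, 0.8, -0.3]
width: 0.871
gripper_force: 0.0
10.65 [0.5185 0.374  0.3783] theta -3.2131649933657527 [-0.19  0.62 -0.83  1.52  0.47  1.21  0.4 ]
press_hinge scene [([245.1, 297.4], 0.94), ([259.0, 292.4], 0.67)]
press_hinge top [([141.2, 262.5], 0.56)]
[ 0.6996 -0.0534  0.0607] [0.0011 0.0011]
press_handle scene [([190.8, 239.8], 0.6)]
press_handle top [([182.6, 274.0], 0.96)]
[ 0.5279 -0.0925  0.174 ] [0.0035 0.0035]
```

View pics/st3.png

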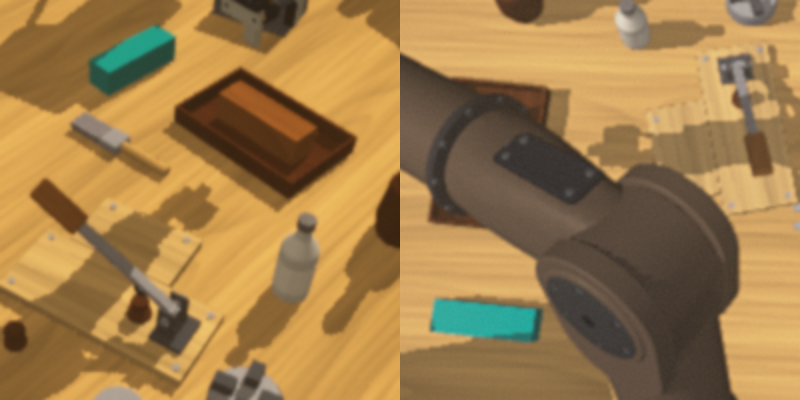

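The blank lies flat in the tray, clear of its walls, and is released. The lever's hinge and handle are re-measured: length 176 mm horizontally, handle at z 0.170–0.174, which fits. Next I go above the handle with the fingers closing.

```bash
python3 -m inch '-0.004 -0.03 -0.01 0 0.08; -0.008 -0.075 -0.02 0 0.05; -0.012 -0.12 -0.025 0 0.02; -0.016 -0.165 -0.025 0 0; -0.02 -0.21 -0.025 0 0' 20
python3 -m inch '-0.005 -0.045 0 -0.06 0; -0.01 -0.09 0 -0.12 0; -0.014 -0.135 0 -0.18 0; -0.018 -0.18 0 -0.24 0; -0.02 -0.22 0 -0.28 0'
python3 -m inch '0 0 0 0 0; 0 0 0 0 0; 0 0 0 0 0'
cat > e.py <<'E'
from h import *
import sys
s=arm.observe();v=s['ee_rot'];th=(2*np.arctan2(v[1],v[0]))%(2*np.pi);p=s['position'];print(s['clock'],p.round(4),'theta',th,'F',s['force'].round(1),'w',s['width'],s['joints'].round(2))
X=np.array([np.cos(th),np.sin(th)]);Y=np.array([np.sin(th),-np.cos(th)])
O=np.array([.6985,-.054]);yaw=.21
for f in (.5,.4,.3,.2,.1,0):
    r=.205*np.cos(f)-.008*np.sin(f); z=.062+.205*np.sin(f)+.008*np.cos(f)
    d=O-r*np.array([np.cos(yaw),np.sin(yaw)])-p[:2]; print(f,'shift',(d@X).round(4),(d@Y).round(4),(p[2]-.178-z).round(4))
print('roll',th-yaw-np.pi)
for q in ['press_hinge','press_handle']:
    r={}
    for n in sys.argv[1:]:
        c=arm.get_calibration(n);shot(n,f'{n}_{s["clock"]:.1f}.png');r[n]=[(a['point'],a['conf'],ray(n,a['point'],c)) for a in arm.place_of(n,q)[:1]];print(q,n,[(np.round(a[0],1).tolist(),round(a[1],2)) for a in r[n]])
    rs=[r[n][0][2] for n in r if r[n]]
    if len(rs)>1: x,e=tri(rs);print('   ',x.round(4),np.round(e,4))
E
python3 e.py scene top wrist; ls pics
```

```text
clock: 11.45
position: [0.5232, 0.1611, 0.4004]
ee_rot: [-0.113, -3.138, 0.001]
force: [0.6, -0.4, 0.0]
width: 0.573
gripper_force: 0.0
clock: 11.95
position: [0.5272, -0.0605, 0.4003]
ee_rot: [0.328, -3.122, -0.0]
force: [0.6, -0.1, -0.2]
width: 0.137
gripper_force: 0.0
clock: 12.25
position: [0.5275, -0.0566, 0.4011]
ee_rot: [0.328, -3.124, -0.002]
force: [-0.2, 0.3, 0.4]
width: 0.005
gripper_force: 0.0
12.25 [ 0.5275 -0.0566  0.4011] theta 3.350798216165202 F [-0.2  0.3  0.4] w 0.004678640526480307 [ 0.7   0.45 -0.96  1.75  0.4   1.15  1.41]
0.5 shift 0.0083 -0.0331 0.0558
0.4 shift 0.0179 -0.0331 0.0739
0.3 shift 0.0257 -0.0331 0.0929
0.2 shift 0.0315 -0.0331 0.1126
0.1 shift 0.0354 -0.0331 0.1327
0 shift 0.0372 -0.0331 0.1531
roll -0.0007944374245911767
press_hinge scene [([243.4, 296.8], 0.69)]
press_hinge top []
press_hinge wrist []
press_handle scene [([188.9, 240.0], 0.96)]
press_handle top [([204.5, 357.4], 0.68)]
press_handle wrist [([193.4, 211.6], 0.85)]
    [ 0.5055 -0.1768  0.2627] [0.0805 0.1509 0.0963]
both1.png
fit.png
s1.png
s2.png
s2c.png
s3.png
scene_12.2.png
st3.png
t1.png
t3.png
top_12.2.png
w1.png
w2.png
wrist_12.2.png
```

Run:
```python
from h import *
c=arm.get_calibration('wrist')
x,e=tri([ray('scene',(189.9,240)),ray('wrist',(193.4,211.6),c)]);print(x,e)
print('on z=.17',onz('wrist',(193.4,211.6),.168,c), onz('scene',(189.9,240),.168))
P=proj('wrist',[.524,-.091,.167],c);print('predicted px',P)
im=cv2.imread('pics/wrist_12.2.png');O=np.array([.6985,-.054,.062]);
for r in (.165,.205,.245):
    f=.5;h=.008;q=O+np.array([-(r*np.cos(f)-h*np.sin(f))*np.cos(.21),-(r*np.cos(f)-h*np.sin(f))*np.sin(.21),r*np.sin(f)+h*np.cos(f)])
    p=proj('wrist',q,c);cv2.circle(im,(int(p[1]),int(p[0])),3,(0,255,0),-1)
cv2.imwrite('pics/w3.png',im)
```

```text
[ 0.52143212 -0.08874799  0.16964353] [np.float64(0.0013091271834971719), np.float64(0.0013091271834972096)]
on z=.17 [ 0.52275787 -0.08780734  0.168     ] [ 0.51962009 -0.08885338  0.168     ]
predicted px (np.float64(193.7720625360131), np.float64(206.63287397791777))
```

View pics/w3.png

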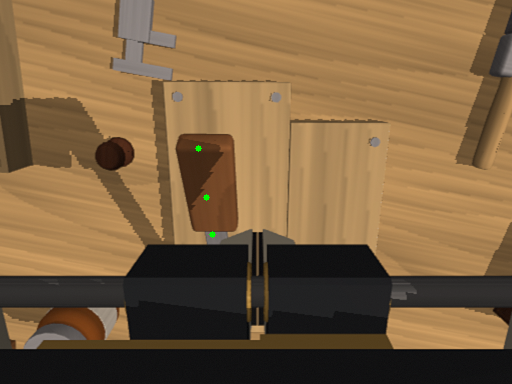

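The dots (computed handle centre line) lie 5–8 px left of the wooden handle, which spans cols 178–238 and rows 135–230. That puts it about 4 mm towards +y, so I'm shifting accordingly. Now to contact.

```bash
python3 -m inch '0.005 -0.015 0 0.012 0; 0.01 -0.029 0.015 0.012 0; 0.01 -0.029 0.03 0.012 0; 0.01 -0.029 0.04 0.012 0; 0.01 -0.029 0.04 0.012 0'
python3 -m inch '0 0 0.004 0 0; 0 0 0.008 0 0; 0.001 0 0.012 0 0; 0.002 0 0.016 0 0; 0.002 0 0.016 0 0'
python3 -m inch '0.001 0 0.004 0 0; 0.003 0 0.008 0 0; 0.005 0 0.012 0 0; 0.007 0 0.016 0 0; 0.007 0 0.016 0 0'
python3 e.py scene wrist
```

```text
clock: 13.35
position: [0.5232, -0.0882, 0.3596]
ee_rot: [0.308, -3.123, -0.002]
force: [0.6, -0.5, 0.5]
width: 0.003
gripper_force: 0.0
clock: 13.85
position: [0.522, -0.0883, 0.3457]
ee_rot: [-0.308, 3.126, 0.0]
force: [-0.3, 1.2, 4.8]
width: 0.006
gripper_force: 2.1
clock: 14.35
position: [0.5153, -0.0898, 0.3299]
ee_rot: [-0.308, 3.126, -0.0]
force: [0.7, 0.4, 5.5]
width: 0.004
gripper_force: 2.5
14.35 [ 0.5153 -0.0898  0.3299] theta 3.337724116769438 F [0.7 0.4 5.5] w 0.004426335010234538 [ 0.73  0.51 -0.91  1.86  0.47  1.    1.39]
0.5 shift -0.0106 -0.003 -0.0154
0.4 shift -0.001 -0.0032 0.0027
0.3 shift 0.0068 -0.0033 0.0217
0.2 shift 0.0126 -0.0034 0.0413
0.1 shift 0.0165 -0.0034 0.0615
0 shift 0.0183 -0.0034 0.0819
roll -0.01386853682035527
press_hinge scene [([246.2, 295.8], 0.86)]
press_hinge wrist []
press_handle scene [([196.0, 237.2], 0.88)]
press_handle wrist [([240.6, 254.7], 0.96)]
    [ 0.5144 -0.0923  0.1448] [0.0025 0.0025]
```

Contact: 5 N on the handle, which is sinking with the tool. I continue along the arc.

```bash
python3 -m inch '0.003 0 0.008 0 0; 0.006 -0.001 0.016 0 0; 0.008 -0.001 0.024 0 0; 0.011 -0.001 0.032 0 0; 0.013 -0.001 0.04 0 0'
python3 -m inch '0.001 0 0.008 0 0; 0.003 0 0.016 0 0; 0.004 0 0.024 0 0; 0.005 0 0.03 0 0; 0.005 0 0.034 0 0'
python3 -m inch '0 0 0.001 0 0; 0 0 0.002 0 0; 0 0 0.003 0 0; 0 0 0.003 0 0; 0 0 0.003 0 0'
python3 e.py scene wrist
```

```text
clock: 15.25
position: [0.5027, -0.0928, 0.2901]
ee_rot: [-0.308, 3.126, 0.0]
force: [-0.6, 2.5, 6.8]
width: 0.004
gripper_force: 3.8
clock: 15.75
position: [0.4976, -0.0938, 0.2559]
ee_rot: [0.308, -3.126, -0.0]
force: [-3.7, 0.7, 9.9]
width: 0.005
gripper_force: 4.7
clock: 16.25
position: [0.4975, -0.0939, 0.2532]
ee_rot: [0.308, -3.126, -0.0]
force: [-3.7, 0.8, 9.0]
width: 0.001
gripper_force: 4.8
16.25 [ 0.4975 -0.0939  0.2532] theta 3.3380799467642763 F [-3.7  0.8  9. ] w 0.0014692266644822992 [ 0.69  0.58 -0.84  1.98  0.58  0.84  1.3 ]
0.5 shift -0.0289 -0.0025 -0.0921
0.4 shift -0.0193 -0.0027 -0.074
0.3 shift -0.0115 -0.0028 -0.055
0.2 shift -0.0056 -0.0029 -0.0354
0.1 shift -0.0018 -0.0029 -0.0152
0 shift 0.0 -0.0029 0.0052
roll -0.013512706825516752
press_hinge scene [([246.0, 297.0], 0.71)]
press_hinge wrist []
press_handle scene [([209.9, 233.6], 0.78)]
press_handle wrist []
```

```bash
python3 -m inch '0 0 0.001 0 0; 0 0 0.002 0 0; 0 0 0.002 0 0; 0 0 0.002 0 0'
python3 -m inch '0 0 0.001 0 0; 0 0 0.002 0 0; 0 0 0.002 0 0; 0 0 0.002 0 0'
python3 -m inch '0 0 0.001 0 0; 0 0 0.001 0 0; 0 0 0.001 0 0; 0 0 0.001 0 0'
python3 - <<'E'
from h import *
s=arm.observe();print(s['clock'],s['position'].round(4),s['force'].round(1))
im=shot('scene','s5.png');shot('wrist','w5.png')
c=arm.get_calibration('scene');out=cv2.imread('pics/s5.png')
out=cv2.resize(out[165:290,190:350],None,fx=5,fy=4.8);
O=np.array([.6985,-.054])
for r in (.165,.205,.245):   # where the handle's top centre line is when level
    p=proj('scene',[*(O-r*np.array([.981,.196])),.070],c);print(r,np.round(p,1));cv2.circle(out,(int((p[1]-190)*5),int((p[0]-165)*4.8)),3,(0,255,0),-1)
for k in (-.008,.008):
    p=proj('scene',[*(O-.05*np.array([.981,.196])),.049],c)
cv2.circle(out,(int((p[1]-190)*5),int((p[0]-165)*4.8)),3,(255,0,0),-1)
cv2.imwrite('pics/s5c.png',out)
E
```

```text
clock: 17.05
position: [0.4974, -0.0939, 0.2512]
ee_rot: [0.308, -3.126, 0.0]
force: [-4.6, 2.5, 10.7]
width: 0.007
gripper_force: 4.9
clock: 17.45
position: [0.4973, -0.0939, 0.2492]
ee_rot: [0.308, -3.126, 0.0]
force: [-3.7, 2.5, 10.4]
width: 0.004
gripper_force: 5.0
clock: 17.85
position: [0.4973, -0.0939, 0.2482]
ee_rot: [0.308, -3.125, 0.0]
force: [-5.3, 1.6, 11.1]
width: 0.0
gripper_force: 5.1
17.85 [ 0.4973 -0.0939  0.2482] [-5.3  1.6 11.1]
0.165 [216.9 246. ]
0.205 [211.1 234.4]
0.245 [205.4 223. ]
```

View pics/s5c.png

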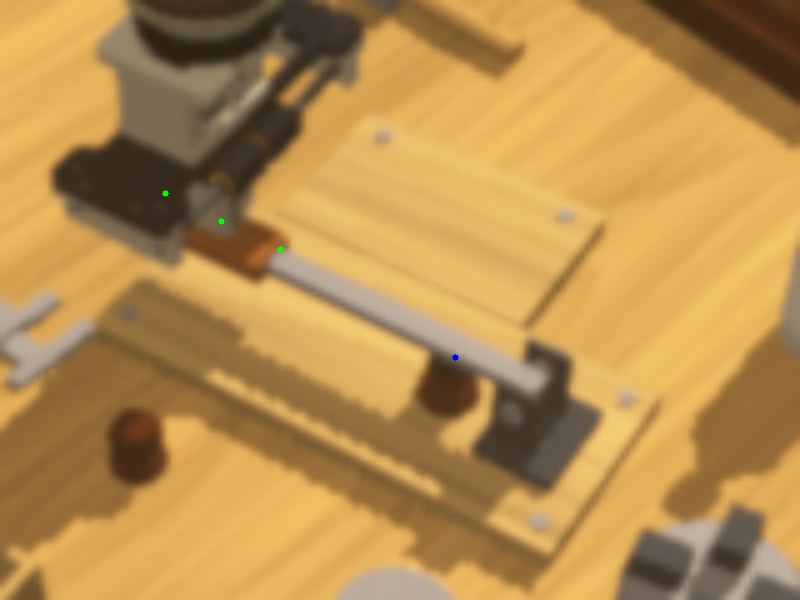

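The crop shows the lever parallel to the base, its pad on the knob at (row 385, col 450), and the fingertips on the handle's middle. Fingertip height 70.2 mm and 11 N match "level". Handing in.

```bash
python3 -m inch '0 0 0 0 0; 0 0 0 0 0; 0 0 0 0 0'
python3 -c "
from cell import arm
print(arm.sign_off())"
```

```text
clock: 18.25
position: [0.4973, -0.0939, 0.2482]
ee_rot: [0.308, -3.125, 0.0]
force: [-5.7, 1.2, 10.0]
width: 0.004
gripper_force: 5.1
the job is handed in; nothing more can be done
None
```

The blank lies flat and released in the tray, and the closed fingertips are pressing the lever down level (about 10 N, fingertips 70 mm above the bench); the job was handed in at about 18 s, and sign-off returned no verdict.

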